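# Load the master disc in the bench gauge

### The arm

A 6-joint arm with a two-finger parallel gripper is mounted at the origin on a cart in front of the work surface, level with it; the furniture and walls round the work are solid. World frame = base frame: x ahead of the robot, y to its left, z up, the work surface at z = 0. Lengths are in mm, angles in rad, forces in N, time in s.
With the tool pointing down it reaches from about 275 to 850 mm from the base axis. Payload 5.2 kg.
Tool frame: the origin (TCP) lies where the fingers leave the gripper's body, on its centre line; the fingertips stand 73 mm ahead of it and the grasp point (between the pads) lies 54 mm ahead of it; z points along the fingers, y is the direction in which the jaws open and shut (so a half turn about z gives the same grasp; the last joint's range is limited). The gripper opens to 85 mm and grips with 20 to 120 N. Pads are 22 mm wide; open, the fingers measure 114 mm over their backs; the gripper's body (76 mm by 85 mm) begins 54 mm behind the grasp point. The pads swing forward as they close: fully open they stand 13 mm farther back than shut.
Start: joints at [-1.462, 0.259, 1.535, -0, 1.348, -0.203], TCP at [168.746, -523.479, 303.91] pointing down, gripper open.
Joint ranges: [-3.14, 3.14], [-0.91, 2.08], [0.19, 2.58], [-1.22, 4.36], [0.22, 2.71], [-3.12, 3.12]. Speed limits (rad/s): [2.57, 2.57, 3.14, 3.14, 3.14, 3.14].

### API

Orientations are given as a unit quaternion [x, y, z, w].
In Python, from plant import telemetry, imaging, job_done gives the robot as it stands.
- The arm moves only by the tool carry_out, never from a script. Its argument "deltas" is a list of rows, each a list of 7 numbers: the finger opening in mm, from 0 to 85.4, then the shift along the tool's x, y, z in mm, then the turn, a rotation vector about the tool's x, y, z in rad. In form: [[claw, dx, dy, dz, ax, ay, az], ...]. A call has 1 to 10 rows; each row is the pose to reach, as a shift and turn from the pose commanded when the call began, along the tool's axes at that moment; what a row does not reach only later rows make up. A row lasts 1/12 s, in which the tool goes at most 41.7 mm and 7.16 degrees, less where a joint would pass 70% of its speed; a pose out of reach is approached as far as the arm can. A call with a gripper value outside its range is refused whole. The fingers move at their own pace and stop on an object; "force" is the grip in N (left out, the last holds). Time passes only in rows, so rows that repeat a pose let the fingers close. It gives the time, the measured TCP pose, the force and the opening at its end, in the units of the state.
- telemetry.get_obs(): the state, without advancing time (a new reading comes with each control period).
- imaging.read_camera(name): name is "scene" or "top"; returns a dict with "img" (480x640x3 uint8, red, green, blue), "depth" (480x640 float32, mm along the optical axis (not along the pixel's ray), 0 where there is no reading), "fx", "fy", "cx", "cy" (pixels), "extrinsics" (4x4, takes a point from world to camera coordinates). Camera axes: x right, y down, z forward; pixel columns grow to the right and rows downward; lengths in mm; the calibration is good to about 2 mm. A picture is of the moment at which its call begins.
- job_done(): hands the job in, once; it reports no verdict.
The state is a dict: "time_s": time; "joint_positions": joint angles; "qvel": joint speeds; "effort": joint torques, N m; "position": TCP position; "tcp_rot": TCP orientation; "contact_force": force on the tool from outside, world axes, zero at the start; "moment": the same for the moment, N m; "opening": finger opening in mm.
Only numpy, scipy, OpenCV 4.12 (cv2) and the standard library are available. Lean on these libraries where they do the work, as an engineer would, in place of code of your own. Each camera call takes 0.05 s, during which the arm holds its last target. There are 200 camera calls.

### The job

Set up the bench gauge for zeroing: slide the steel master disc across the platen with the fingers, gently and without lifting it or shoving it with the spindle, until it rests snugly against both fixed ball anvils. Then run the dial carriage forward (it has a black knob) until the sprung spindle bears on the disc and is pressed in about halfway (needle about half a turn), never bottoming it, and let go. Leave the other things on the desk where they are.

Things in the scene. Friction and masses are not known exactly. Their poses are not given: they have to be found in the camera images.
- gauge_stand: Bench gauge fixed to the desk: grey base 180 x 370 mm, top 20 mm over the desk; no part stands over 80 mm. Origin on the desk; z up; the carriage runs along +y at x = 0, on a slideway at the -y end, towards a flat black granite platen (top z = 0.036) that spans x -0.090 to 0.080, y -0.020 to 0.132. It stands and is turned differently in each run.
- nest_home (a point): Where the disc's centre (half-way up) lies when it rests on the platen against both anvils; (0, 0.075, 0.050) in the stand's frame.
- anvil_far: Fixed anvil on the platen: bright steel post 18 mm thick (foot 24 mm), 27 mm tall, 69 mm from nest_home in the direction (0.766, 0.643) of the stand's frame, with a 12 mm ball on a short shank that points at nest_home and touches the seated disc 15 mm above the platen. Origin: on the platen under nest_home; axes as the stand's.
- anvil_near: The other fixed anvil, mirrored to the stand's -x side: direction from nest_home (-0.766, 0.643). Origin: on the platen under nest_home; axes as the stand's.
- disc_center (a point): Centre (half-way up) of the master disc: loose solid bright steel disc, 90 mm diameter, 28 mm high, about 0.6 kg, lying flat on the oiled platen (friction about 0.2, slides easily), top 64 mm above the desk. It starts 25 to 45 mm short of nest_home in the stand's y and up to 35 mm to either side in x. z is its axis.
- carriage (a joint): Travel of the dial carriage along the stand's +y, m: 0 = fully back, 0.12 = fully forward; starts between 0 and 0.02. About 9 N of friction; it stays where it is left. With the disc home the spindle tip just touches it at 0.105; 0.110 presses the spindle in by 5 mm.
- spindle (a joint): How far the dial's sprung spindle is pressed in, m: 0 = out, 0.010 = bottomed; 3.5 N to start it, 6 N at the bottom. The dial needle turns once for 0.010; with the spindle out it points along the stand's +y.
- spindle_tip (a point): Foremost point of the spindle's 8 mm ball tip, 51 mm above the desk, at x = 0 in the stand's frame. The spindle is a 5 mm rod ahead of a 58 mm dial that lies face up on the carriage (top 61 mm above the desk); the dial's centre is 74 mm behind the tip when the spindle is out.
- carriage_knob (a point): Centre of the carriage's upright black knurled knob, 22 mm diameter, reaching from 50 to 80 mm above the desk (this point at 65 mm), at x = 0 in the stand's frame, 50 mm behind the dial's centre; free space on its x sides.
- micrometer: Bystander: outside micrometer lying on the desk off the +y end of the stand, 53 x 124 x 18 mm. Origin: centre of its underside.
- steel_rule: Bystander: thin steel rule with a red tab lying on the desk along the stand's +x side, 18 x 165 x 10 mm. Origin: centre of its underside.
- plug_gauge: Bystander: double-ended steel plug gauge, 14 x 99 x 12 mm, lying on the desk at the stand's +x side, beside the carriage. Origin: centre of its underside.
Not all that is in view belongs to the job. Of the things like the part that bears disc_center, leave any that is pink; of the rest the larger one is meant.

How it is judged:
By the outcome, as a careful person would: the job done as asked, in the order asked, and still so for the second after the job is handed in, with the robot touching nothing.
It also fails if it takes over 54 s, if anything falls off the work surface, if the arm or the gripper's body presses on something with over 40 N, if the wrist force passes 120 N, or if a joint passes its speed limit or range.

## Working session

There is one attempt and no reset: what is moved stays moved. The work goes in short steps, Python scripts to look and compute and a tool call to move; the robot and the scene stay as the last step left them, time stands still between calls to the robot, and variables do not carry over. Pictures are saved under pics/ and viewed, about 8 in all and at most 12, crops included, and the job is handed in when it is done.

Besides the shell and the picture viewer there is one more tool, called after "Call:" by a JSON object that holds its "name" and its "arguments", one argument or row to a line. carry_out: Moves the arm, as the interface text tells. Its arguments: {"type":"object","properties":{"deltas":{"type":"array"},"force":{"type":"number"}},"required":["deltas"]}

```bash
mkdir -p pics; ls
cat > h.py <<'E'
import numpy as np, cv2
from plant import telemetry, imaging, job_done
def shot(n):
    c=imaging.read_camera(n); return c
def save(c,name,box=None,s=1):
    im=cv2.cvtColor(c["img"],cv2.COLOR_RGB2BGR)
    if box: im=im[box[1]:box[3],box[0]:box[2]]
    if s!=1: im=cv2.resize(im,None,fx=s,fy=s,interpolation=cv2.INTER_CUBIC)
    cv2.imwrite("pics/"+name,im)
def back(c,u,v,z=None):
    "pixel to world; at plane height z if given, else by depth"
    T=np.linalg.inv(c["extrinsics"]); r=np.array([(u-c["cx"])/c["fx"],(v-c["cy"])/c["fy"],1.])
    d=T[:3,:3]@r; o=T[:3,3]
    if z is None: return o+d*c["depth"][int(round(v)),int(round(u))]
    return o+d*(z-o[2])/d[2]
def proj(c,p):
    q=c["extrinsics"]@np.append(p,1.); return q[0]/q[2]*c["fx"]+c["cx"],q[1]/q[2]*c["fy"]+c["cy"]
E
python3 - <<'E'
from h import *
np.set_printoptions(precision=2,suppress=True)
for n in("top","scene"):
    c=shot(n); save(c,n+"1.png"); print(n,c["fx"],c["cx"],c["cy"],np.linalg.inv(c["extrinsics"]))
print(telemetry.get_obs())
E
```

```text
pics
top 531.1728203336125 310.50218269329747 241.8864620752158 [[   0.01   -1.      0.05  514.86]
 [  -1.     -0.01    0.01  127.22]
 [  -0.     -0.05   -1.   1233.59]
 [   0.      0.      0.      1.  ]]
scene 558.1579093071339 322.0351037738985 239.67568307251383 [[   0.85   -0.4     0.35  248.38]
 [  -0.53   -0.62    0.58 -438.97]
 [  -0.01   -0.68   -0.73  780.26]
 [   0.      0.      0.      1.  ]]
{'time_s': 0.1, 'joint_positions': array([-1.46,  0.26,  1.54, -0.  ,  1.35, -0.2 ]), 'qvel': array([ 0., -0., -0., -0.,  0.,  0.]), 'effort': array([  0.  , -44.7 , -29.12,  -0.  ,   0.01,  -0.  ]), 'position': array([ 168.7 , -523.11,  303.16]), 'tcp_rot': array([ 0.99,  0.16,  0.  , -0.  ]), 'contact_force': array([ 0.84,  0.82, -0.35]), 'moment': array([0.01, 0.01, 0.02]), 'opening': 85.34176034443053}
```

View pics/top1.png

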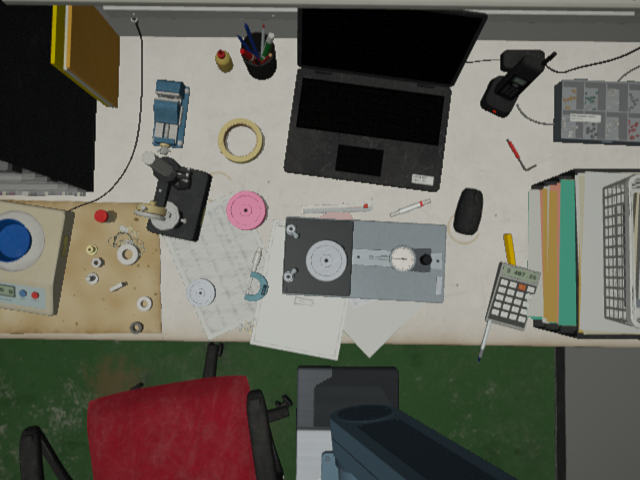

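View pics/scene1.png

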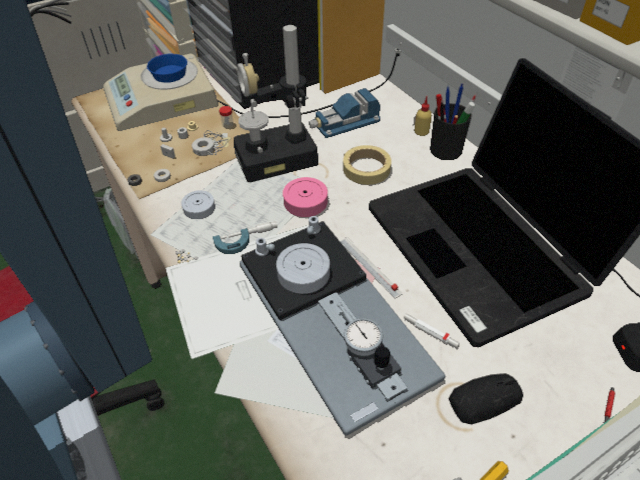

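The top view shows three similar discs: pink (246,211), small grey (201,292) and large steel on the platen (327,261). I choose the one on the platen because it is larger and not pink. The anvils are at (291,230) and (290,274), the dial at (402,259) and the knob at (426,259). Stand +y points to image left.

Run:
```python
from h import *
c=shot("top"); save(c,"crop1.png",(275,205,455,315),4.4)
c=shot("scene"); save(c,"crop2.png",(235,210,445,435),2.6)
```

```text
(no output)
```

View pics/crop1.png

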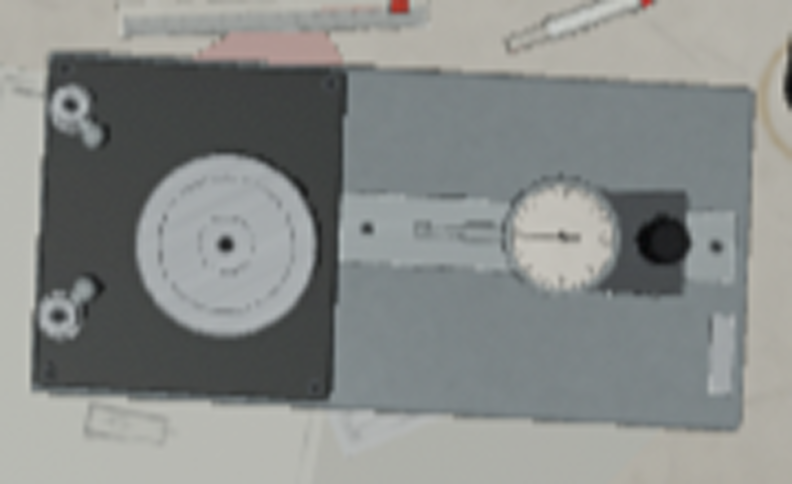

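```bash
cat > fit.py <<'E'
from h import *
from scipy.optimize import least_squares
np.set_printoptions(precision=4,suppress=True)
c=shot("top")
def W(u,v,z): return back(c,u/4.4+275-.4,v/4.4+205-.4,z)[:2]
pts=[((52,53),36,(80,132)),((347,70),36,(80,-20)),((330,400),36,(-90,-20)),((35,390),36,(-90,132)),((70,105),63,(52.9,119.4)),((58,316),63,(-52.9,119.4))]
w=np.array([W(*p[0],p[1]) for p in pts]); s=np.array([p[2] for p in pts],float)
R=lambda a:np.array([[np.cos(a),-np.sin(a)],[np.sin(a),np.cos(a)]])
f=least_squares(lambda q:(s@R(q[2]).T+q[:2]-w).ravel(),[w.mean(0)[0],w.mean(0)[1],0.])
print("stand x,y,yaw",f.x); print(f.fun.reshape(-1,2))
toS=lambda p:(p-f.x[:2])@R(f.x[2])
for n,u,z in(("disc",(226,244.5),64),("dial",(563,236),61),("knob",(663,240),80)):
    p=W(*u,z); print(n,"world",p,"stand",toS(p))
print("disc diam",np.linalg.norm(W(135,244,64)-W(317,244,64)),np.linalg.norm(W(226,153,64)-W(226,337,64)))
print("nest world",R(f.x[2])@[0,75]+f.x[:2])
for u,v in((327,261),(426,259),(402,259)): print(back(c,u,v))
E
python3 fit.py
```

```text
stand x,y,yaw [548.0929  60.2512  -0.0365]
[[-1.2395  0.5304]
 [ 0.1003  0.4215]
 [-0.7133 -0.5842]
 [ 1.7195  0.687 ]
 [ 0.0126 -0.2432]
 [ 0.1204 -0.8115]]
disc world [536.2485  98.7695] stand [-13.2407  38.0609]
dial world [542.7289 -70.127 ] stand [  -0.6072 -130.487 ]
knob world [ 540.9372 -116.1891] stand [  -0.7184 -176.5839]
disc diam 91.01821854896849 91.98740244370941
nest world [550.8272 135.2013]
[534.4653  96.442   62.9867]
[ 541.3074 -118.0682   78.4766]
[541.0742 -69.2454  59.0044]
```

View pics/crop2.png

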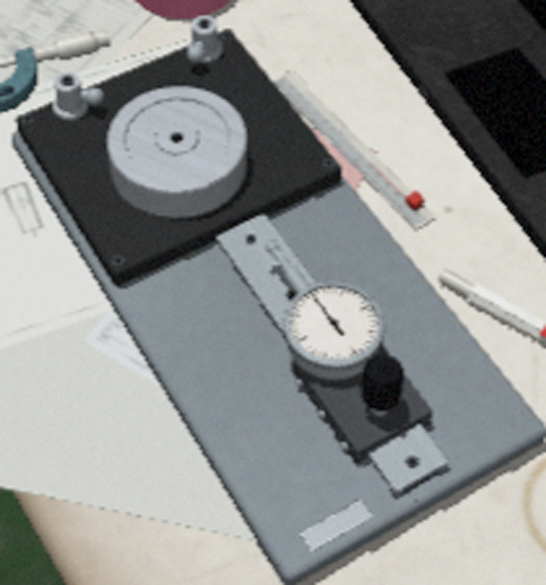

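```bash
cat > go.py <<'E'
import sys
from h import *
from scipy.spatial.transform import Rotation as Ro
np.set_printoptions(precision=3,suppress=True)
S=np.array([548.09,60.25]); a=-0.0365
M=np.array([[np.cos(a),-np.sin(a)],[np.sin(a),np.cos(a)]])
# tool z down, tool y along stand +x -> tool x along stand +y
RT=Ro.from_matrix(np.array([[M[0,1],M[0,0],0],[M[1,1],M[1,0],0],[0,0,-1.]]))
def st():
    o=telemetry.get_obs(); p=np.array(o["position"]); R=Ro.from_quat(o["tcp_rot"])
    print("t",o["time_s"],"stand",(p[:2]-S)@M,"z",p[2],"F(stand)",np.array(o["contact_force"])[:2]@M,o["contact_force"][2],"open",o["opening"],"rotdiff",(R.inv()*RT).as_rotvec())
    return p,R
def delta(x,y,z):
    p,R=st(); t=np.append(M@[x,y]+S,z)
    print("tool shift",R.inv().apply(t-p),"turn",(R.inv()*RT).as_rotvec())
if len(sys.argv)>3: delta(*map(float,sys.argv[1:4]))
elif sys.argv[0]=="go.py": st()
E
python3 go.py -13 -24 250
```

```text
t 0.25 stand [-357.81  -596.993] z 303.50428001317266 F(stand) [ 0.244 -0.45 ] 0.3379324037177273 open 85.16245114988295 rotdiff [-0.001 -0.001 -1.222]
tool shift [ 519.659 -420.855   53.98 ] turn [-0.001 -0.001 -1.222]
```

Call:
{"name": "carry_out", "arguments": {
  "deltas": [
    [40,26,-21,0,0,0,-0.11],
    [40,52,-42,0,0,0,-0.22],
    [40,78,-63,0,0,0,-0.34],
    [40,104,-84,0,0,0,-0.46],
    [40,130,-105,0,0,0,-0.58],
    [40,160,-130,0,0,0,-0.7],
    [40,190,-154,0,0,0,-0.82],
    [40,220,-178,0,0,0,-0.94],
    [40,250,-202,0,0,0,-1.06],
    [40,280,-226,0,0,0,-1.18]
  ]
}}

```text
time_s: 1.08
position: [366.5, -220.7, 304.1]
tcp_rot: [0.733, 0.681, 0.0, 0.0]
contact_force: [0.7, -0.3, -0.4]
opening: 39.9
```

```bash
python3 go.py -13 -24 250
```

```text
t 1.0833 stand [-171.237 -287.436] z 304.09012836222024 F(stand) [ 0.723 -0.24 ] -0.37715010574451446 open 39.87555767537027 rotdiff [ 0.     0.    -0.037]
tool shift [269.122 148.367  54.073] turn [ 0.     0.    -0.037]
```

Call:
{"name": "carry_out", "arguments": {
  "deltas": [
    [40,30,16,0,0,0,-0.037],
    [40,60,33,0,0,0,-0.037],
    [40,92,50,0,0,0,-0.037],
    [40,124,68,10,0,0,-0.037],
    [40,156,86,20,0,0,-0.037],
    [40,188,104,30,0,0,-0.037],
    [40,218,120,40,0,0,-0.037],
    [40,244,134,50,0,0,-0.037],
    [40,262,144,54,0,0,-0.037],
    [40,269,148,54,0,0,-0.037]
  ]
}}

```text
time_s: 1.92
position: [535.2, 36.6, 248.4]
tcp_rot: [0.721, 0.693, -0.0, -0.001]
contact_force: [-0.2, 0.5, -0.3]
opening: 40.1
```

```bash
python3 go.py -13 -24 122
python3 - <<'E'
from h import *
c=shot("scene"); save(c,"s2.png",(215,170,455,400),2.6)
E
```

```text
t 1.9167 stand [-12.059 -24.095] z 248.44964863957458 F(stand) [-0.207  0.498] -0.3059989355548167 open 40.11743760898189 rotdiff [-0.002 -0.001 -0.003]
tool shift [ -0.036  -0.687 126.451] turn [-0.002 -0.001 -0.003]
```

View pics/s2.png

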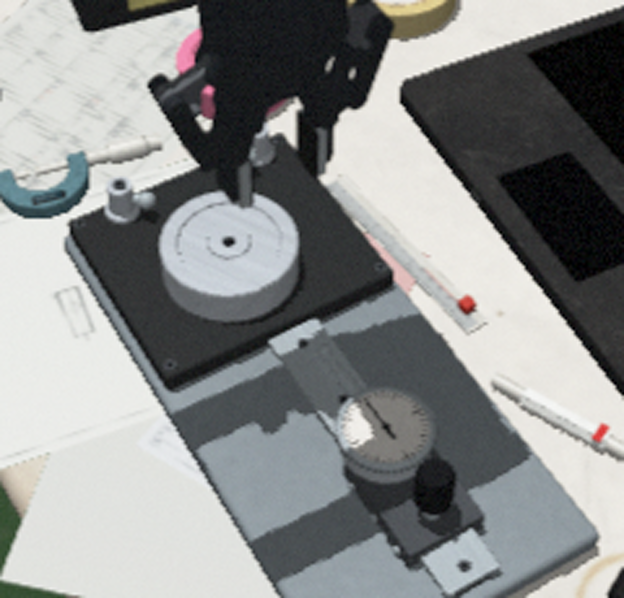

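The gripper hangs above, its fingertips at about crop (245,190) and (315,170). The spindle, dial (388,430) and knob (435,488) are clear. I descend behind the disc.

Call:
{"name": "carry_out", "arguments": {
  "deltas": [
    [40,0,-0.5,20,0,0,0],
    [40,0,-0.5,45,0,0,0],
    [40,0,-0.5,70,0,0,0],
    [40,0,-0.5,90,0,0,0],
    [40,0,-0.5,106,0,0,0],
    [40,0,-0.5,118,0,0,0],
    [40,0,-0.5,126,0,0,0],
    [40,0,-0.5,129,0,0,0],
    [40,0,-0.5,129,0,0,0]
  ]
}}

```text
time_s: 2.72
position: [533.9, 33.3, 120.8]
tcp_rot: [0.722, 0.692, -0.0, -0.0]
contact_force: [-0.7, -0.4, 0.1]
opening: 40.1
```

```bash
python3 go.py 0 0 120
python3 - <<'E'
from h import *
c=shot("scene"); save(c,"s3.png",(235,210,405,350),4.2)
E
```

```text
t 2.7167 stand [-13.156 -27.418] z 120.81550528484722 F(stand) [-0.693 -0.416] 0.11426018645156341 open 40.10067875130941 rotdiff [-0.001  0.    -0.006]
tool shift [27.5   12.985  0.804] turn [-0.001  0.    -0.006]
```

View pics/s3.png

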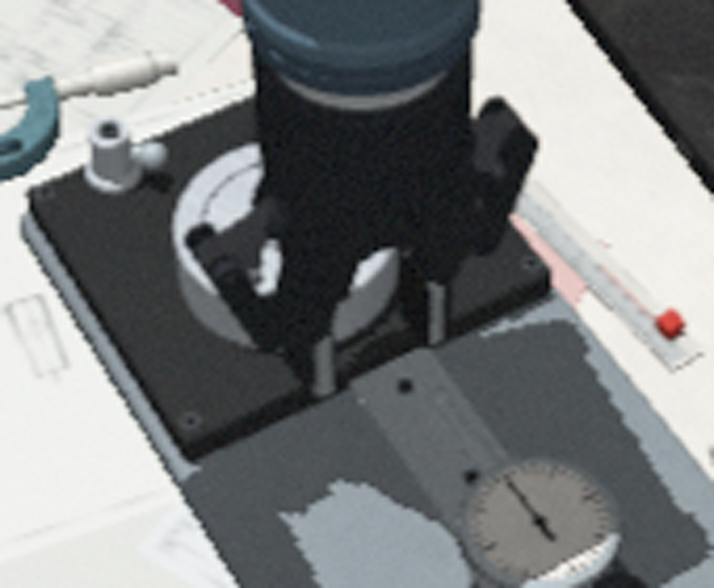

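The fingertips are at crop (323,390) and (437,340), behind the disc near the platen's edge. I check their height.

Run:
```python
from go import *
c=shot("scene")
for u,v in((323,392),(437,343)):
  for z in(42,47,52,57): print(z,(back(c,u/4.2+235,v/4.2+210,z)[:2]-S)@M)
```

```text
42 [-34.035 -28.637]
47 [-35.71  -31.896]
52 [-37.384 -35.155]
57 [-39.059 -38.414]
42 [ 16.36  -30.672]
47 [ 14.344 -33.917]
52 [ 12.328 -37.162]
57 [ 10.312 -40.407]
```

Call:
{"name": "carry_out", "arguments": {
  "deltas": [
    [40,0,0,4,0,0,-0.005],
    [40,0,0,8,0,0,-0.005],
    [40,2,0,8,0,0,-0.005],
    [40,5,0,8,0,0,-0.005],
    [40,8,0,8,0,0,-0.005],
    [40,10,0,8,0,0,-0.005],
    [40,12,0,8,0,0,-0.005],
    [40,13,0,8,0,0,-0.005],
    [40,13,0,8,0,0,-0.005]
  ]
}}

```text
time_s: 3.57
position: [534.7, 47.3, 113.0]
tcp_rot: [0.72, 0.694, -0.0, 0.0]
contact_force: [0.5, -0.1, 0.2]
opening: 39.8
```

```bash
python3 go.py 0 16 113
```

```text
t 3.5667 stand [-12.881 -13.438] z 112.97060178088356 F(stand) [ 0.542 -0.04 ] 0.15093398004913816 open 39.81469135048812 rotdiff [ 0.  0. -0.]
tool shift [29.438 12.881 -0.031] turn [ 0.  0. -0.]
```

Call:
{"name": "carry_out", "arguments": {
  "deltas": [
    [40,1,0,0,0,0,0],
    [40,2.5,0.3,0,0,0,0],
    [40,4.5,1.2,0,0,0,0],
    [40,6.5,2.1,0,0,0,0],
    [40,8.5,3,0,0,0,0],
    [40,10.5,3.9,0,0,0,0],
    [40,12.5,4.8,0,0,0,0],
    [40,14.5,5.7,0,0,0,0],
    [40,16,6.4,0,0,0,0],
    [40,16,6.4,0,0,0,0]
  ]
}}

```text
time_s: 4.4
position: [541.9, 63.2, 112.9]
tcp_rot: [0.72, 0.694, 0.0, 0.0]
contact_force: [0.0, -0.0, 0.2]
opening: 40.1
```

```bash
python3 go.py 0 18 113;  python3 - <<'E'
from h import *
c=shot("top"); save(c,"t4.png",(270,205,390,300),6)
E
```

```text
t 4.4 stand [-6.244  2.732] z 112.93286537961067 F(stand) [ 0.036 -0.007] 0.21231227265675065 open 40.116840443181296 rotdiff [ 0. -0. -0.]
tool shift [15.27   6.24  -0.061] turn [ 0. -0. -0.]
```

View pics/t4.png

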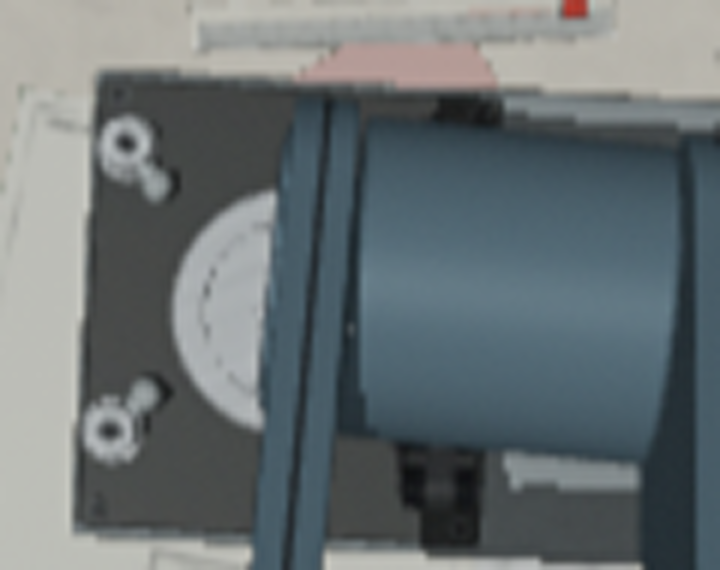

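The disc is moving with the fingers: its left edge is at crop (172,308), with the anvil balls at (157,185) and (148,392). I fit its visible arc.

```bash
cat > disc.py <<'E'
from go import *
def disc(x0,y0,c=None):
    "fit known-radius circle to the far (+y) rim edge, searching radially round stand (x0,y0)"
    c=c or shot("top"); g=cv2.GaussianBlur(cv2.cvtColor(c["img"],cv2.COLOR_RGB2GRAY),(3,3),0).astype(np.float32); P=[]
    for th in np.radians(np.arange(40,141,4)):
        d=np.array([np.cos(th),np.sin(th)]); rr=np.arange(36,56,.5)
        w=[proj(c,np.append(M@(np.array([x0,y0])+r*d)+S,64)) for r in rr]
        val=np.array([cv2.getRectSubPix(g,(1,1),tuple(map(float,q)))[0,0] for q in w])
        i=np.argmin(np.diff(val)); 
        if np.diff(val)[i]<-10: P.append(np.array([x0,y0])+(rr[i]+.25)*d)
    P=np.array(P); f=least_squares(lambda q:np.hypot(*(P-q[:2]).T)-45.6,[x0,y0],loss="soft_l1")
    print("disc",f.x,"n",len(P),"rms",np.sqrt(np.mean(f.fun**2))); return f.x
from scipy.optimize import least_squares
if __name__=="__main__":
    a=disc(float(sys.argv[1]),float(sys.argv[2])); disc(*a)
E
python3 disc.py -7 52
```

```text
Traceback (most recent call last):
  File "disc.py", line 15, in <module>
    a=disc(float(sys.argv[1]),float(sys.argv[2])); disc(*a)
  File "disc.py", line 11, in disc
    P=np.array(P); f=least_squares(lambda q:np.hypot(*(P-q[:2]).T)-45.6,[x0,y0],loss="soft_l1")
                     ~~~~~~~~~~~~~^^^^^^^^^^^^^^^^^^^^^^^^^^^^^^^^^^^^^^^^^^^^^^^^^^^^^^^^^^^^^
  File "disc.py", line 11, in <lambda>
    P=np.array(P); f=least_squares(lambda q:np.hypot(*(P-q[:2]).T)-45.6,[x0,y0],loss="soft_l1")
                                                       ~^~~~~~
ValueError: operands could not be broadcast together with shapes (0,) (2,)
```

```bash
python3 - <<'E'
s=open('disc.py').read()
s=s.replace("val=np.array([cv2.getRectSubPix(g,(1,1),tuple(map(float,q)))[0,0] for q in w])","w=np.array(w); val=map_coordinates(g,[w[:,1],w[:,0]],order=1)").replace("from go import *","from go import *\nfrom scipy.ndimage import map_coordinates",1).replace("<-10","<-5")
open('disc.py','w').write(s)
E
python3 disc.py -7 52
```

```text
disc [-5.883 53.517] n 26 rms 0.3768685044141725
disc [-6.015 53.561] n 26 rms 0.4185274105126132
```

Call:
{"name": "carry_out", "arguments": {
  "deltas": [
    [40,1.5,0.5,0,0,0,0],
    [40,3.5,1.2,0,0,0,0],
    [40,5.5,1.9,0,0,0,0],
    [40,7.5,2.6,0,0,0,0],
    [40,9.5,3.3,0,0,0,0],
    [40,11.5,4,0,0,0,0],
    [40,13.5,4.7,0,0,0,0],
    [40,15.5,5.4,0,0,0,0],
    [40,17,6,0,0,0,0],
    [40,17,6,0,0,0,0]
  ]
}}

```text
time_s: 5.43
position: [548.5, 79.9, 112.9]
tcp_rot: [0.72, 0.694, 0.0, 0.0]
contact_force: [-0.3, 0.4, 0.5]
opening: 40.2
```

```bash
python3 go.py 0 24 113;  python3 disc.py 0 71
```

```text
t 5.4333 stand [-0.294 19.688] z 112.92587454821104 F(stand) [-0.3    0.344] 0.5062246801107291 open 40.17250075506089 rotdiff [ 0. -0. -0.]
tool shift [ 4.312  0.292 -0.073] turn [ 0. -0. -0.]
disc [-0.081 70.496] n 26 rms 0.4976377569646689
disc [-0.075 70.529] n 26 rms 0.5368404328366884
```

Call:
{"name": "carry_out", "arguments": {
  "deltas": [
    [40,0.6,0,0,0,0,0],
    [40,1.2,0,0,0,0,0],
    [40,1.8,0,0,0,0,0],
    [40,2.4,0,0,0,0,0],
    [40,3,0,0,0,0,0],
    [40,3,0,0,0,0,0]
  ]
}}

```text
time_s: 6.03
position: [548.5, 82.6, 113.0]
tcp_rot: [0.72, 0.694, 0.0, 0.0]
contact_force: [0.3, -0.4, 0.9]
opening: 39.9
```

Call:
{"name": "carry_out", "arguments": {
  "deltas": [
    [40,0.2,0,0,0,0,0],
    [40,0.4,0,0,0,0,0],
    [40,0.6,0,0,0,0,0],
    [40,0.6,0,0,0,0,0]
  ]
}}

```text
time_s: 6.37
position: [548.5, 83.1, 112.9]
tcp_rot: [0.72, 0.694, 0.0, 0.0]
contact_force: [0.3, -0.8, -0.5]
opening: 40.0
```

```bash
python3 go.py 0 24 113;  python3 disc.py 0 74
```

```text
t 6.3667 stand [-0.437 22.898] z 112.93539839721566 F(stand) [ 0.309 -0.805] -0.5042524188708111 open 40.00205990828785 rotdiff [ 0.    -0.    -0.001]
tool shift [ 1.102  0.437 -0.065] turn [ 0.    -0.    -0.001]
disc [-0.204 73.178] n 26 rms 0.7060704160527638
disc [ 0.051 73.22 ] n 26 rms 0.7023290749826988
```

Call:
{"name": "carry_out", "arguments": {
  "deltas": [
    [40,0.3,0,0,0,0,0],
    [40,0.6,0,0,0,0,0],
    [40,0.6,0,0,0,0,0]
  ]
}}

```text
time_s: 6.72
position: [548.5, 83.8, 112.9]
tcp_rot: [0.72, 0.694, 0.0, -0.0]
contact_force: [0.1, -1.4, 0.3]
opening: 40.2
```

Call:
{"name": "carry_out", "arguments": {
  "deltas": [
    [40,0.3,0,0,0,0,0],
    [40,0.5,0,0,0,0,0],
    [40,0.5,0,0,0,0,0]
  ]
}}

```text
time_s: 6.97
position: [548.5, 84.3, 112.9]
tcp_rot: [0.72, 0.694, 0.0, -0.0]
contact_force: [0.8, -1.0, 0.9]
opening: 39.9
```

Call:
{"name": "carry_out", "arguments": {
  "deltas": [
    [40,0.2,0,0,0,0,0],
    [40,0.4,0,0,0,0,0],
    [40,0.4,0,0,0,0,0]
  ]
}}

```text
time_s: 7.22
position: [548.5, 84.5, 112.9]
tcp_rot: [0.72, 0.694, -0.0, 0.0]
contact_force: [0.2, -2.2, 0.5]
opening: 40.4
```

```bash
python3 go.py 0 24 113;  python3 disc.py 0 74
```

```text
t 7.2167 stand [-0.46  24.269] z 112.90537239186537 F(stand) [ 0.241 -2.176] 0.4567848751427819 open 40.41570180103243 rotdiff [-0.  0. -0.]
tool shift [-0.268  0.46  -0.095] turn [-0.  0. -0.]
disc [ 0.375 74.993] n 24 rms 0.49885592730429773
disc [ 0.275 74.922] n 24 rms 0.5262780050289698
```

Call:
{"name": "carry_out", "arguments": {
  "deltas": [
    [40,0.2,0,0,0,0,0],
    [40,0.4,0,0,0,0,0],
    [40,0.4,0,0,0,0,0]
  ]
}}

```text
time_s: 7.57
position: [548.6, 84.8, 112.9]
tcp_rot: [0.72, 0.694, -0.0, 0.0]
contact_force: [0.2, -3.4, 0.8]
opening: 40.0
```

Call:
{"name": "carry_out", "arguments": {
  "deltas": [
    [40,0.2,0,0,0,0,0],
    [40,0.4,0,0,0,0,0],
    [40,0.4,0,0,0,0,0]
  ]
}}

```text
time_s: 7.82
position: [548.5, 85.0, 112.9]
tcp_rot: [0.72, 0.694, -0.0, 0.0]
contact_force: [-0.4, -5.2, 0.0]
opening: 40.1
```

Call:
{"name": "carry_out", "arguments": {
  "deltas": [
    [40,0.3,0,0,0,0,0],
    [40,0.6,0,0,0,0,0],
    [40,0.6,0,0,0,0,0],
    [40,0.6,0,0,0,0,0]
  ]
}}

```text
time_s: 8.15
position: [548.6, 85.2, 112.9]
tcp_rot: [0.72, 0.694, -0.001, 0.0]
contact_force: [-0.8, -7.8, 0.2]
opening: 40.0
```

```bash
python3 go.py 0 24 113;  python3 disc.py 0 74;python3 - <<'E'
from h import *
c=shot("top"); save(c,"t5.png",(280,215,350,285),8)
E
```

```text
t 8.15 stand [-0.406 24.918] z 112.92264520120987 F(stand) [-0.552 -7.803] 0.15355929006405733 open 39.978384174708474 rotdiff [-0.     0.001 -0.   ]
tool shift [-0.918  0.406 -0.076] turn [-0.     0.001 -0.   ]
disc [ 0.207 75.295] n 24 rms 0.4484579927256393
disc [ 0.088 75.265] n 23 rms 0.4639765896350801
```

View pics/t5.png

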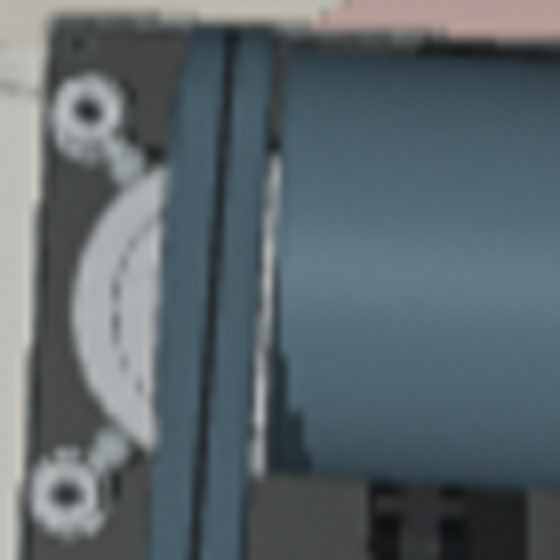

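The disc is at (0.1, 75.3) mm, symmetric against both balls at crop (122,160) and (110,445), with an 8 N push. I retreat straight back, lift, and go behind the knob.

Call:
{"name": "carry_out", "arguments": {
  "deltas": [
    [40,-1,0,0,0,0,0],
    [40,-4,0,0,0,0,0],
    [40,-9,0,0,0,0,0],
    [40,-15,0,0,0,0,0],
    [40,-20,0,0,0,0,0],
    [40,-22,0,-12,0,0,0],
    [30,-22,0,-36,0,0,0],
    [20,-24,0,-60,0,0,0],
    [10,-35,0,-80,0,0,0],
    [0,-55,0,-86,0,0,0]
  ]
}}

```text
time_s: 9.13
position: [547.9, 31.7, 202.3]
tcp_rot: [0.719, 0.695, 0.002, 0.002]
contact_force: [0.7, -0.4, -0.0]
opening: 0.3
```

Call:
{"name": "carry_out", "arguments": {
  "deltas": [
    [0,-20,0,0,0,0,0],
    [0,-48,0,0,0,0,0],
    [0,-80,0,0,0,0,0],
    [0,-112,0,0,0,0,0],
    [0,-142,0,0,0,0,0],
    [0,-168,0,0,0,0,0],
    [0,-184,0,0,0,0,0],
    [0,-190,0,0,0,0,0],
    [0,-190,0,0,0,0,0]
  ]
}}

```text
time_s: 9.88
position: [539.3, -160.3, 198.8]
tcp_rot: [0.721, 0.693, 0.0, 0.0]
contact_force: [0.1, -0.8, 0.1]
opening: -0.0
```

```bash
python3 go.py 0 -222 131;  python3 disc.py 0 74
```

```text
t 9.8833 stand [  -0.717 -220.76 ] z 198.827691058905 F(stand) [ 0.173 -0.78 ] 0.11599840564669131 open -0.0391131458201634 rotdiff [ 0.    -0.    -0.003]
tool shift [-1.242  0.711 67.828] turn [ 0.    -0.    -0.003]
disc [ 0.413 74.989] n 24 rms 0.4999023547957129
disc [ 0.323 75.001] n 24 rms 0.47194352665289646
```

Call:
{"name": "carry_out", "arguments": {
  "deltas": [
    [0,-1,0,20,0,0,0],
    [0,-1,0,40,0,0,0],
    [0,-1,0,56,0,0,0],
    [0,-1,0,65,0,0,0],
    [0,-1,0,68,0,0,0],
    [0,-1,0,68,0,0,0]
  ]
}}

```text
time_s: 10.48
position: [539.3, -158.7, 130.4]
tcp_rot: [0.72, 0.694, -0.0, -0.001]
contact_force: [-0.2, 0.7, 1.0]
opening: -0.1
```

```bash
python3 go.py 0 -202 131
python3 - <<'E'
from h import *
c=shot("scene"); save(c,"s6.png",(255,220,445,420),3)
E
```

```text
t 10.4833 stand [  -0.775 -219.153] z 130.39384425152133 F(stand) [-0.219  0.716] 0.9706057805829851 open -0.1196960920082758 rotdiff [-0.001 -0.001  0.001]
tool shift [17.153  0.787 -0.593] turn [-0.001 -0.001  0.001]
```

View pics/s6.png

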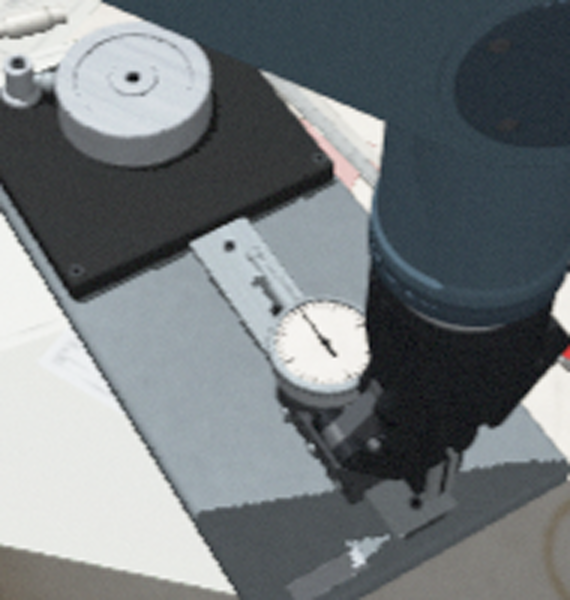

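The fingers are behind the knob. The dial is at crop (322,345), needle along +y, and the disc is on both anvils. I advance slowly.

Call:
{"name": "carry_out", "arguments": {
  "deltas": [
    [0,3,0.5,0,0,0,0],
    [0,7,0.7,0,0,0,0],
    [0,10,0.7,0,0,0,0],
    [0,12,0.7,0,0,0,0],
    [0,14,0.7,0,0,0,0],
    [0,16,0.7,0,0,0,0],
    [0,18,0.7,0,0,0,0],
    [0,20,0.7,0,0,0,0],
    [0,22,0.7,0,0,0,0],
    [0,24,0.7,0,0,0,0]
  ]
}}

```text
time_s: 11.37
position: [541.1, -138.0, 131.1]
tcp_rot: [0.72, 0.694, -0.001, 0.002]
contact_force: [-1.7, -8.9, -0.2]
opening: 0.0
```

Call:
{"name": "carry_out", "arguments": {
  "deltas": [
    [0,3,0,0,0,0,0],
    [0,6,0,0,0,0,0],
    [0,9,0,0,0,0,0],
    [0,12,0,0,0,0,0],
    [0,15,0,0,0,0,0],
    [0,18,0,0,0,0,0],
    [0,21,0,0,0,0,0],
    [0,24,0,0,0,0,0],
    [0,27,0,0,0,0,0],
    [0,30,0,0,0,0,0]
  ]
}}

```text
time_s: 12.2
position: [542.3, -108.1, 131.1]
tcp_rot: [0.72, 0.694, -0.001, 0.002]
contact_force: [-1.9, -9.6, -0.6]
opening: 0.1
```

```bash
python3 go.py 0 -130 131
python3 - <<'E'
from go import *
c=shot("top")
# knob/dial height patches: pixels by depth in stand frame
v,u=np.mgrid[200:320,275:460]; T=np.linalg.inv(c["extrinsics"]); d=c["depth"][200:320,275:460]
P=np.stack([(u-c["cx"])/c["fx"]*d,(v-c["cy"])/c["fy"]*d,d],-1)@T[:3,:3].T+T[:3,3]
s=(P[...,:2]-S)@M; z=P[...,2]
m=(z>54)&(z<64)&(abs(s[...,0])<32)&(s[...,1]<10)
print("dial x,y range",s[m].min(0),s[m].max(0),m.sum())
E
```

```text
t 12.2 stand [   0.355 -168.494] z 131.14854978489285 F(stand) [-1.55  -9.697] -0.6387146134220023 open 0.1480916282932246 rotdiff [ 0.001  0.004 -0.   ]
tool shift [38.494 -0.366 -0.007] turn [ 0.001  0.004 -0.   ]
dial x,y range [ -28.575 -138.649] [ 29.173 -23.801] 584
```

Call:
{"name": "carry_out", "arguments": {
  "deltas": [
    [0,3,0,0,0,0,0],
    [0,6,0,0,0,0,0],
    [0,9,0,0,0,0,0],
    [0,12,0,0,0,0,0],
    [0,15,0,0,0,0,0],
    [0,18,0,0,0,0,0],
    [0,21,0,0,0,0,0],
    [0,24,0,0,0,0,0],
    [0,27,0,0,0,0,0],
    [0,30,0,0,0,0,0]
  ]
}}

```text
time_s: 13.08
position: [543.5, -78.1, 131.1]
tcp_rot: [0.72, 0.694, -0.001, 0.002]
contact_force: [-0.9, -9.1, 0.0]
opening: -0.2
```

Call:
{"name": "carry_out", "arguments": {
  "deltas": [
    [0,2,0,0,0,0,0],
    [0,4,0,0,0,0,0],
    [0,6,0,0,0,0,0],
    [0,8,0,0,0,0,0],
    [0,10,0,0,0,0,0],
    [0,10,0,0,0,0,0]
  ]
}}

```text
time_s: 13.58
position: [543.9, -67.6, 131.1]
tcp_rot: [0.72, 0.694, -0.001, 0.001]
contact_force: [-1.1, -7.3, -0.8]
opening: -0.1
```

```bash
python3 go.py 0 -116 131; python3 disc.py 0 75
python3 - <<'E'
from h import *
c=shot("scene"); save(c,"s7.png",(255,200,415,350),4)
E
```

```text
t 13.5833 stand [   0.454 -127.967] z 131.10845528064772 F(stand) [-0.788 -7.346] -0.7827973406255798 open -0.12182920370262254 rotdiff [ 0.001  0.003 -0.   ]
tool shift [11.967 -0.456  0.069] turn [ 0.001  0.003 -0.   ]
disc [ 0.538 74.893] n 24 rms 0.5082241363731385
disc [ 0.546 74.936] n 24 rms 0.5153110448025314
```

View pics/s7.png

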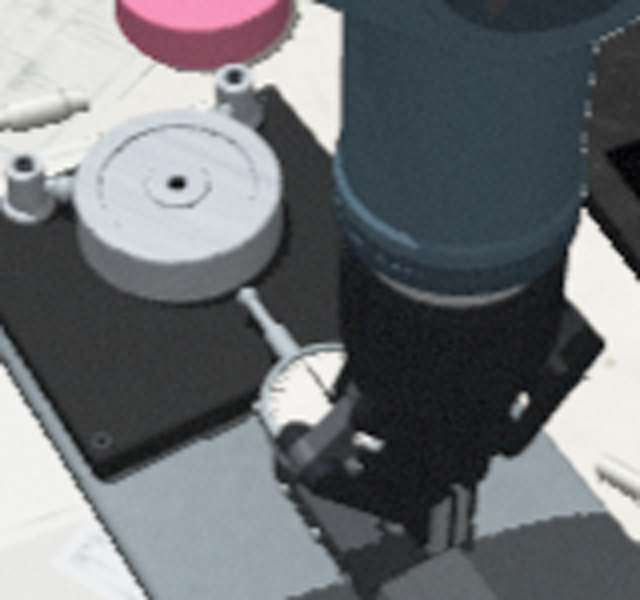

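Spindle tip at crop (245,293), still about 10 mm short of the disc. I advance in small steps and watch the force.

Call:
{"name": "carry_out", "arguments": {
  "deltas": [
    [0,1,0,0,0,0,0],
    [0,2,0,0,0,0,0],
    [0,3,0,0,0,0,0],
    [0,4,0,0,0,0,0],
    [0,5,0,0,0,0,0],
    [0,6,0,0,0,0,0]
  ]
}}

```text
time_s: 14.23
position: [544.1, -62.1, 131.1]
tcp_rot: [0.72, 0.694, -0.001, 0.002]
contact_force: [-1.6, -9.5, -1.0]
opening: -0.4
```

Call:
{"name": "carry_out", "arguments": {
  "deltas": [
    [0,0.5,0,0,0,0,0],
    [0,1,0,0,0,0,0],
    [0,1.5,0,0,0,0,0],
    [0,2,0,0,0,0,0]
  ]
}}

```text
time_s: 14.57
position: [544.2, -60.0, 131.1]
tcp_rot: [0.72, 0.694, -0.001, 0.001]
contact_force: [-0.6, -8.9, -0.6]
opening: -0.1
```

Call:
{"name": "carry_out", "arguments": {
  "deltas": [
    [0,0.4,0,0,0,0,0],
    [0,0.7,0,0,0,0,0],
    [0,1,0,0,0,0,0]
  ]
}}

```text
time_s: 14.82
position: [544.2, -59.0, 131.1]
tcp_rot: [0.72, 0.694, -0.001, 0.001]
contact_force: [-0.9, -7.9, 0.1]
opening: 0.1
```

Call:
{"name": "carry_out", "arguments": {
  "deltas": [
    [0,0.4,0,0,0,0,0],
    [0,0.7,0,0,0,0,0],
    [0,1,0,0,0,0,0]
  ]
}}

```text
time_s: 15.07
position: [544.3, -58.0, 131.1]
tcp_rot: [0.72, 0.694, -0.001, 0.001]
contact_force: [-1.5, -8.6, -0.3]
opening: 0.1
```

Call:
{"name": "carry_out", "arguments": {
  "deltas": [
    [0,0.4,0,0,0,0,0],
    [0,0.7,0,0,0,0,0],
    [0,1,0,0,0,0,0]
  ]
}}

```text
time_s: 15.32
position: [544.3, -57.0, 131.1]
tcp_rot: [0.72, 0.694, -0.001, 0.001]
contact_force: [-0.1, -9.4, -0.0]
opening: 0.2
```

```bash
python3 go.py 0 -116 131
```

```text
t 15.3167 stand [   0.474 -117.321] z 131.10429001130134 F(stand) [ 0.228 -9.35 ] -0.048915830052855824 open 0.18783287404987778 rotdiff [ 0.001  0.004 -0.   ]
tool shift [ 1.321 -0.475  0.099] turn [ 0.001  0.004 -0.   ]
```

Call:
{"name": "carry_out", "arguments": {
  "deltas": [
    [0,0.4,0,0,0,0,0],
    [0,0.7,0,0,0,0,0],
    [0,1,0,0,0,0,0]
  ]
}}

```text
time_s: 15.57
position: [544.3, -56.0, 131.1]
tcp_rot: [0.72, 0.694, -0.001, 0.001]
contact_force: [-1.3, -9.3, -0.2]
opening: 0.2
```

Call:
{"name": "carry_out", "arguments": {
  "deltas": [
    [0,0.4,0,0,0,0,0],
    [0,0.7,0,0,0,0,0],
    [0,1,0,0,0,0,0]
  ]
}}

```text
time_s: 15.82
position: [544.4, -55.0, 131.1]
tcp_rot: [0.72, 0.694, -0.001, 0.001]
contact_force: [-1.3, -8.6, -0.0]
opening: 0.3
```

Call:
{"name": "carry_out", "arguments": {
  "deltas": [
    [0,0.4,0,0,0,0,0],
    [0,0.7,0,0,0,0,0],
    [0,1,0,0,0,0,0]
  ]
}}

```text
time_s: 16.07
position: [544.4, -54.4, 131.1]
tcp_rot: [0.72, 0.694, -0.001, 0.002]
contact_force: [-1.6, -12.0, -1.2]
opening: -0.2
```

Call:
{"name": "carry_out", "arguments": {
  "deltas": [
    [0,0.4,0,0,0,0,0],
    [0,0.7,0,0,0,0,0],
    [0,1,0,0,0,0,0]
  ]
}}

```text
time_s: 16.32
position: [544.4, -53.8, 131.2]
tcp_rot: [0.72, 0.694, -0.002, 0.002]
contact_force: [-2.0, -12.2, -0.6]
opening: -0.4
```

Call:
{"name": "carry_out", "arguments": {
  "deltas": [
    [0,0.4,0,0,0,0,0],
    [0,0.7,0,0,0,0,0],
    [0,1,0,0,0,0,0]
  ]
}}

```text
time_s: 16.57
position: [544.5, -52.9, 131.1]
tcp_rot: [0.72, 0.694, -0.002, 0.002]
contact_force: [-1.4, -11.8, -1.0]
opening: -0.2
```

```bash
python3 go.py 0 -116 131; python3 disc.py 0 75
```

```text
t 16.5667 stand [   0.501 -113.206] z 131.12982633845064 F(stand) [ -0.973 -11.871] -1.0400856186231935 open -0.19298362449434212 rotdiff [0.001 0.005 0.   ]
tool shift [-2.794 -0.501  0.144] turn [0.001 0.005 0.   ]
disc [ 0.465 75.048] n 24 rms 0.48427576208617895
disc [ 0.436 75.113] n 24 rms 0.41277334485921874
```

Call:
{"name": "carry_out", "arguments": {
  "deltas": [
    [0,0.4,0,0,0,0,0],
    [0,0.8,0,0,0,0,0],
    [0,1.2,0,0,0,0,0],
    [0,1.6,0,0,0,0,0],
    [0,2,0,0,0,0,0],
    [0,2.4,0,0,0,0,0],
    [0,2.8,0,0,0,0,0],
    [0,2.8,0,0,0,0,0]
  ]
}}

```text
time_s: 17.33
position: [544.6, -50.2, 131.2]
tcp_rot: [0.72, 0.694, -0.002, 0.002]
contact_force: [-1.7, -12.7, -0.3]
opening: -0.4
```

Call:
{"name": "carry_out", "arguments": {
  "deltas": [
    [0,-3,0,0,0,0,0],
    [0,-10,0,0,0,0,0],
    [0,-20,0,0,0,0,0],
    [0,-30,0,-8,0,0,0],
    [0,-40,0,-30,0,0,0],
    [0,-60,0,-60,0,0,0],
    [0,-90,0,-90,0,0,0],
    [0,-120,0,-110,0,0,0],
    [0,-140,0,-120,0,0,0],
    [0,-150,0,-120,0,0,0]
  ]
}}

```text
time_s: 18.17
position: [539.7, -201.0, 254.8]
tcp_rot: [0.721, 0.693, 0.001, 0.004]
contact_force: [0.8, -0.4, 0.7]
opening: 0.1
```

```bash
python3 go.py; python3 disc.py 0 75
python3 - <<'E'
from h import *
c=shot("top"); save(c,"t8.png",(280,215,400,300),6)
E
```

```text
t 18.1667 stand [   1.189 -261.397] z 254.8276981588981 F(stand) [ 0.863 -0.411] 0.7051907788076919 open 0.14423805325094263 rotdiff [ 0.006  0.004 -0.003]
disc [ 0.53  75.072] n 24 rms 0.48382696049340246
disc [ 0.138 75.115] n 23 rms 0.398864778820979
```

View pics/t8.png

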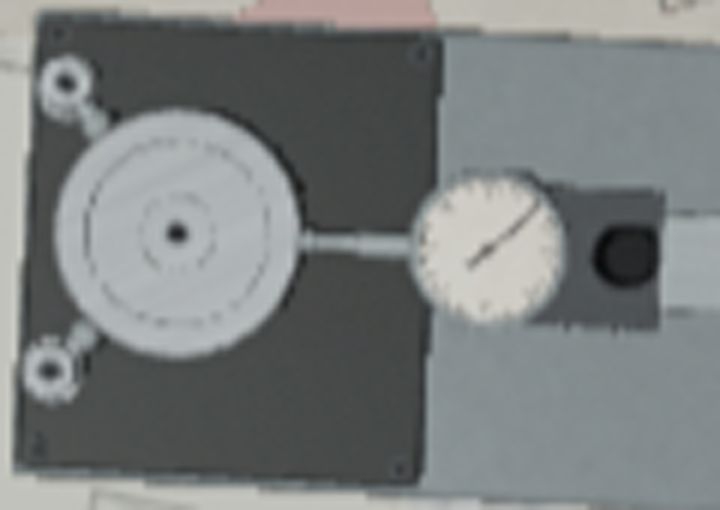

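The disc sits on both balls at crop (97,122) and (84,335), and the spindle bears on it at (302,240). The needle runs from hub (487,249) to (540,205), so about 137° clockwise (3.8 mm), or 6.2 mm if it turns the other way. I settle which from the dial's position and a finer needle reading.

```bash
cat > needle.py <<'E'
from go import *
from scipy.ndimage import map_coordinates
c=shot("top"); g=cv2.cvtColor(c["img"],cv2.COLOR_RGB2GRAY).astype(np.float32)
def smp(P,z=61.):
    w=np.array([proj(c,np.append(M@p+S,z)) for p in P]); return map_coordinates(g,[w[:,1],w[:,0]],order=1)
gx,gy=np.meshgrid(np.arange(-40,40,1.),np.arange(-85,0,1.)); 
v=smp(np.c_[gx.ravel(),gy.ravel()]).reshape(gx.shape)
m=(v>185).astype(np.uint8); m=cv2.morphologyEx(m,cv2.MORPH_CLOSE,np.ones((9,9)))
n,l,st_,ce=cv2.connectedComponentsWithStats(m); k=1+np.argmax(st_[1:,4]); print("face centroid stand",ce[k]+[-40,-85],"area->diam",2*np.sqrt(st_[k,4]/np.pi))
cx,cy=ce[k]+[-40,-85]
best=[]
for th in np.arange(0,360,3): # clockwise from +y seen from above
    t=np.radians(th); d=np.array([np.sin(t),np.cos(t)]); best.append(smp([np.array([cx,cy])+r*d for r in np.arange(5,20,.5)]).mean())
b=np.array(best); o=np.argsort(b)[:6]; print([(3*i,round(float(b[i]),1)) for i in o],b.mean())
E
python3 needle.py
```

```text
face centroid stand [ -0.772 -38.627] area->diam 47.579616544683496
[(np.int64(138), 156.2), (np.int64(135), 158.1), (np.int64(141), 163.2), (np.int64(132), 167.5), (np.int64(144), 173.4), (np.int64(129), 178.5)] 198.5895
```

```bash
python3 go.py 0.5 -128 131
```

```text
t 18.3667 stand [  -0.722 -256.633] z 249.57536844013566 F(stand) [-0.242  0.336] -0.2133534723679437 open 0.04769038318955385 rotdiff [-0.002 -0.002 -0.001]
tool shift [128.378   1.351 118.85 ] turn [-0.002 -0.002 -0.001]
```

Call:
{"name": "carry_out", "arguments": {
  "deltas": [
    [0,20,0,0,0,0,0],
    [0,45,1,0,0,0,0],
    [0,72,1.3,10,0,0,0],
    [0,95,1.3,30,0,0,0],
    [0,112,1.3,55,0,0,0],
    [0,120,1.3,80,0,0,0],
    [0,125,1.3,100,0,0,0],
    [0,128,1.3,113,0,0,0],
    [0,128,1.3,119,0,0,0],
    [0,128,1.3,119,0,0,0]
  ]
}}

```text
time_s: 19.2
position: [543.2, -67.2, 129.6]
tcp_rot: [0.719, 0.695, -0.001, -0.002]
contact_force: [-1.0, 0.7, 0.4]
opening: -0.1
```

```bash
python3 go.py 0.5 -110.5 131
```

```text
t 19.2 stand [  -0.245 -127.586] z 129.5788775449449 F(stand) [-1.067  0.621] 0.4261136100780418 open -0.1104668688005534 rotdiff [-0.005 -0.002  0.001]
tool shift [17.087  0.763 -1.395] turn [-0.005 -0.002  0.001]
```

Call:
{"name": "carry_out", "arguments": {
  "deltas": [
    [0,4,0,-1,0,0,0],
    [0,8,0.7,-1,0,0,0],
    [0,11,0.7,-1,0,0,0],
    [0,13,0.7,-1,0,0,0],
    [0,14.5,0.7,-1,0,0,0],
    [0,15.5,0.7,-1,0,0,0],
    [0,16,0.7,-1,0,0,0],
    [0,16,0.7,-1,0,0,0],
    [0,16,0.7,-1,0,0,0]
  ]
}}

```text
time_s: 19.95
position: [546.2, -53.3, 133.0]
tcp_rot: [0.72, 0.694, 0.0, 0.0]
contact_force: [0.1, 0.2, -0.3]
opening: 0.1
```

Call:
{"name": "carry_out", "arguments": {
  "deltas": [
    [0,0.3,0,0,0,0,0],
    [0,0.6,0,0,0,0,0],
    [0,0.6,0,0,0,0,0]
  ]
}}

```text
time_s: 20.2
position: [546.2, -52.6, 132.9]
tcp_rot: [0.72, 0.694, -0.0, -0.0]
contact_force: [-0.3, -0.6, 0.3]
opening: -0.3
```

```bash
python3 go.py 0.5 -109.4 131
```

```text
t 20.2 stand [   2.18  -112.855] z 132.88581691404238 F(stand) [-0.255 -0.613] 0.2739132621940963 open -0.25808555047468934 rotdiff [-0.    -0.    -0.001]
tool shift [ 3.454 -1.683  1.886] turn [-0.    -0.    -0.001]
```

Call:
{"name": "carry_out", "arguments": {
  "deltas": [
    [0,0.5,-0.9,1,0,0,0],
    [0,1,-1.7,1.8,0,0,0],
    [0,1.5,-1.7,1.8,0,0,0],
    [0,1.8,-1.7,1.8,0,0,0],
    [0,1.8,-1.7,1.8,0,0,0]
  ]
}}

```text
time_s: 20.62
position: [544.3, -50.8, 131.0]
tcp_rot: [0.72, 0.694, -0.0, -0.0]
contact_force: [-0.4, -0.1, 0.3]
opening: 0.4
```

Call:
{"name": "carry_out", "arguments": {
  "deltas": [
    [0,0.3,0,0,0,0,0],
    [0,0.6,0,0,0,0,0],
    [0,0.6,0,0,0,0,0]
  ]
}}

```text
time_s: 20.87
position: [544.4, -50.6, 131.0]
tcp_rot: [0.72, 0.694, -0.0, 0.0]
contact_force: [-0.9, -4.3, -1.4]
opening: -0.0
```

Call:
{"name": "carry_out", "arguments": {
  "deltas": [
    [0,0.3,0,0,0,0,0],
    [0,0.6,0,0,0,0,0],
    [0,0.6,0,0,0,0,0]
  ]
}}

```text
time_s: 21.12
position: [544.4, -50.5, 131.1]
tcp_rot: [0.72, 0.694, -0.001, 0.0]
contact_force: [-1.4, -6.5, -0.7]
opening: -0.0
```

```bash
python3 go.py 0.5 -109.4 131; python3 needle.py
```

```text
t 21.1167 stand [   0.383 -110.809] z 131.05648354179374 F(stand) [-1.19  -6.588] -0.6618094284691167 open -0.04535168873445001 rotdiff [-0.     0.002 -0.   ]
tool shift [1.41  0.117 0.054] turn [-0.     0.002 -0.   ]
face centroid stand [ -0.666 -38.588] area->diam 47.28433821631583
[(np.int64(138), 155.6), (np.int64(135), 158.5), (np.int64(141), 161.6), (np.int64(132), 168.2), (np.int64(144), 171.1), (np.int64(129), 179.0)] 197.2912
```

Call:
{"name": "carry_out", "arguments": {
  "deltas": [
    [0,0.3,0,0,0,0,0],
    [0,0.6,0,0,0,0,0],
    [0,0.9,0,0,0,0,0],
    [0,1.1,0,0,0,0,0],
    [0,1.1,0,0,0,0,0]
  ]
}}

```text
time_s: 21.58
position: [544.5, -50.4, 131.1]
tcp_rot: [0.72, 0.694, -0.001, 0.001]
contact_force: [-2.7, -10.6, -1.8]
opening: -0.2
```

```bash
python3 go.py; python3 needle.py
```

```text
t 21.5833 stand [   0.415 -110.663] z 131.08369787717692 F(stand) [ -2.348 -10.646] -1.8042261345462416 open -0.18654844165511417 rotdiff [-0.     0.003 -0.   ]
face centroid stand [ -0.689 -38.555] area->diam 47.32471192927804
[(np.int64(138), 153.7), (np.int64(141), 157.8), (np.int64(135), 158.2), (np.int64(144), 166.6), (np.int64(132), 168.5), (np.int64(147), 175.9)] 196.99846
```

Call:
{"name": "carry_out", "arguments": {
  "deltas": [
    [0,0.3,0,0,0,0,0],
    [0,0.6,0,0,0,0,0],
    [0,0.9,0,0,0,0,0],
    [0,0.9,0,0,0,0,0]
  ]
}}

```text
time_s: 21.97
position: [544.5, -50.0, 131.1]
tcp_rot: [0.72, 0.694, -0.002, 0.001]
contact_force: [-2.1, -13.0, -2.2]
opening: -0.2
```

```bash
python3 go.py; python3 needle.py
```

```text
t 21.9667 stand [   0.421 -110.304] z 131.1231653396077 F(stand) [ -1.646 -13.028] -2.2062560444859325 open -0.19226055336632009 rotdiff [-0.     0.004  0.   ]
face centroid stand [ -0.818 -38.444] area->diam 47.39192501801153
[(np.int64(147), 155.4), (np.int64(144), 156.0), (np.int64(150), 161.7), (np.int64(141), 163.6), (np.int64(153), 170.4), (np.int64(138), 174.1)] 196.58475
```

The needle moves clockwise with pressing (137° to 146°), so about 4.0 mm in. One more millimetre.

Call:
{"name": "carry_out", "arguments": {
  "deltas": [
    [0,0.3,0,0,0,0,0],
    [0,0.6,0,0,0,0,0],
    [0,0.9,0,0,0,0,0],
    [0,0.9,0,0,0,0,0]
  ]
}}

```text
time_s: 22.35
position: [544.5, -49.2, 131.1]
tcp_rot: [0.72, 0.694, -0.002, 0.001]
contact_force: [-2.6, -14.0, -2.0]
opening: -0.3
```

```bash
python3 go.py; python3 needle.py
```

```text
t 22.35 stand [   0.405 -109.503] z 131.1210244495596 F(stand) [ -2.049 -14.092] -1.953138833194787 open -0.2956294653870268 rotdiff [-0.     0.004 -0.   ]
face centroid stand [ -0.659 -37.362] area->diam 46.97365358396169
[(np.int64(174), 144.4), (np.int64(177), 144.9), (np.int64(171), 156.5), (np.int64(180), 156.7), (np.int64(183), 168.4), (np.int64(168), 168.5)] 196.8161
```

The needle is at about 175° (4.9 mm). I let go and retreat.

Call:
{"name": "carry_out", "arguments": {
  "deltas": [
    [0,-3,0,0,0,0,0],
    [0,-10,0,0,0,0,0],
    [0,-20,0,0,0,0,0],
    [0,-30,0,-8,0,0,0],
    [0,-40,0,-30,0,0,0],
    [0,-60,0,-60,0,0,0],
    [0,-90,0,-90,0,0,0],
    [0,-115,0,-110,0,0,0],
    [0,-130,0,-120,0,0,0],
    [0,-130,0,-120,0,0,0]
  ]
}}

```text
time_s: 23.23
position: [541.1, -181.0, 255.2]
tcp_rot: [0.721, 0.693, 0.001, 0.004]
contact_force: [0.5, 0.1, 0.3]
opening: -0.3
```

```bash
python3 go.py; python3 needle.py; python3 disc.py 0 75
python3 - <<'E'
from h import *
c=shot("top"); save(c,"t9.png",(230,180,450,320),3.6)
E
```

```text
t 23.2333 stand [   1.806 -241.325] z 255.21350648627117 F(stand) [0.506 0.076] 0.2656310067716049 open -0.3458716501674928 rotdiff [ 0.007  0.004 -0.004]
face centroid stand [ -0.676 -37.431] area->diam 47.311257853120075
[(np.int64(174), 141.8), (np.int64(177), 143.8), (np.int64(171), 153.6), (np.int64(180), 156.6), (np.int64(168), 165.5), (np.int64(183), 169.2)] 198.18434
disc [ 0.53  75.072] n 24 rms 0.48382696049340246
disc [ 0.167 75.135] n 23 rms 0.39652576180200305
```

View pics/t9.png

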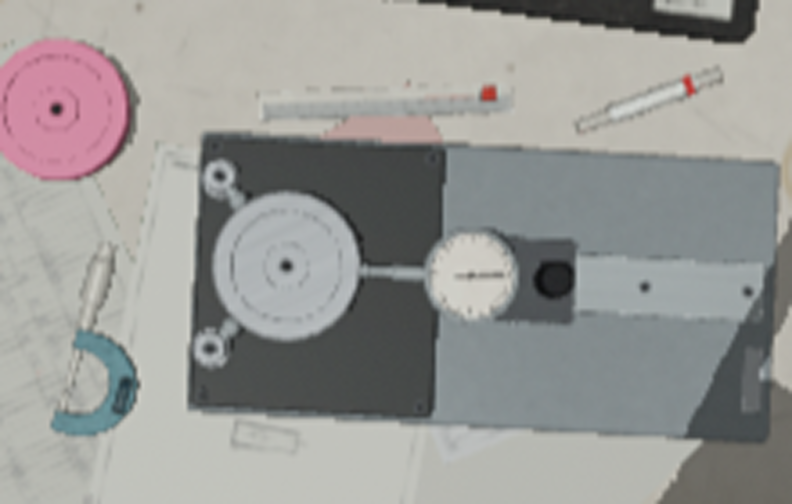

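The disc (287,266) is on both anvil balls. The spindle bears on it at (362,270), the needle points back toward the knob (about half a turn), and the bystanders are in place. Handing in.

Run:
```python
from plant import job_done
print(job_done())
```

```text
the job is handed in; nothing more can be done
None
```

The gauge is set up and handed in at about 23 s of the 54 s allowed.

**Disc:** I pushed the larger steel disc across the platen with two fingertips until it sat against both ball anvils. The final push was about 8 N and the disc was not lifted. After the arm withdrew, the top camera put its centre at about (0.2, 75.1) mm in the stand's frame. The home position is (0, 75), so this is within the measuring error.

**Carriage:** I ran it forward by pushing the knob from behind with closed fingers. The needle read about 175°, so the spindle is pressed in about 4.9 mm, and the reading did not change after I let go. The largest push was about 14 N.

**Bystanders:** The micrometer, steel rule, plug gauge and pink disc look untouched in the last picture, and the arm touched nothing at hand-in.

**Check that disagreed:** After the first push the needle angle alone could mean 3.8 or 6.2 mm, and the camera's dial position gave about 5.3 mm. I resolved this by pressing further. The needle turned clockwise, and the force and travel both fitted 3.8 mm, so I took the dial-position figure as camera error.

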